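Shut and bolt the reagent lockbox

TASK

Shut and lock the grey reagent box: push its lid down with the fingertips until it is fully shut, then hold the catch's long thumb bar down with one fingertip while the other fingertip pushes the bolt's upright tab, away from the box's front edge and towards the lid, until the bolt is fully home in the staple on the lid. Then let go, so that the catch springs back up and locks the bolt, and move clear. Nothing is to be picked up: do not lift the lid, and leave the bottle, the canister and the dish beside the box where they stand.

Things in the scene. Friction and masses are not known exactly. Their poses are not given: they have to be found in the camera images.
- lockbox: grey steel box, fixed, 250 (x) by 240 (y) by 85 mm high; origin: centre of its underside; +x from its front edge (robot's side) to the lid's hinge, +y to its left. The front 110 mm of its top (x -125 to -15) is a fixed deck with the lock: bolt along x at y -31, thumb bar along x at y +31, between them nothing above box z 111 mm. The lid covers the rest
- lid_hinge (a joint): lid angle, rad: 0 shut (top level with the deck, box z 85 mm), grows as it rises; starts part open. Hinge at box x +124, z 85 mm; lid 137 mm deep, 4 mm thick. Its stiff hinge holds any angle; 2 to 6 N down near its front edge shuts it. On its front edge at box y -31 stands a steel staple, 22 mm high, 22 mm wide, that takes the bolt
- lid_front (a point): a point on the lid's upper face at box y +40 mm, 28 mm behind its free front edge and 109 mm from the hinge: clear surface to push down on
- bolt_slide (a joint): how far the bolt has slid, m: 0 drawn back (start), 0.029 fully home in the staple. It slides along the box's +x with about 2 N of friction, only while the catch is held down; from 0.026 on the catch can spring back and lock it
- bolt: the bolt, a flat bar with a black upright tab, 8 (x) by 26 (y) by 36 mm high, axes as the box's; origin: centre of the tab's foot, 16 mm above the deck (box z 101 mm); the tab's top is 52 mm above the deck. Starts at box x -79, y -31 mm and moves with the bolt. The tab is pushed on its front (-x) face
- catch_hinge (a joint): angle of the spring catch, rad: 0 up (locks the bolt), 0.32 fully pressed; above 0.17 its pawl frees the bolt. 2 N starts it, about 7 N presses it fully down. Its spring lifts it when let go, back to 0 only if the bolt is drawn back or fully home
- catch: the steel spring catch: a rocker on a shaft along the box's x, with the thumb bar on its left and an arm with a pawl over the bolt on its right (box x -43 to -33, y -36 to 3 mm, beyond the tab; it rises to box z 121 when the bar is pressed). Origin on the shaft, 20 mm above the deck, at box x -79, y 0 mm; axes as the box's when up
- thumb_bar (a point): the middle of the upper face of the catch's ribbed steel thumb bar, which is 74 (box x) by 28 (y) by 4 mm; box x -80, y +31, z 119 mm when up, y +34, z 109 when fully pressed. The bar rocks about the catch's shaft: its face slopes 0.16 rad up away from the shaft when up, 0.16 rad down when pressed. Press it anywhere along its length; a fingertip may slide along it
- bottle: loose amber dropper bottle, 40 mm wide, 96 mm high, standing right of the box (its -y side); origin at the centre of its foot
- canister: loose black screw-top objective canister, 41 mm wide, 63 mm high, standing left of the box; origin at the centre of its foot
- dish: loose blue round petri dish, 67 mm wide, 17 mm high, lying left of the box; origin at the centre of its underside

How it is judged:
By the outcome, as a careful person would: the job done as asked, in the order asked, and still so for the second after the job is handed in, with the robot touching nothing.
It also fails if it takes over 48 s, if anything falls off the work surface, if the arm or the gripper's body presses on something with over 40 N, if the wrist force passes 120 N, or if a joint passes its speed limit or range.

ROBOT

A 7-joint arm with a two-finger parallel gripper is mounted at the origin on a cart in front of the work surface, level with it; the furniture and walls round the work are solid. World frame = base frame: x ahead of the robot, y to its left, z up, the work surface at z = 0. Lengths are in m, angles in rad, forces in N, time in s.
With the tool pointing down it reaches from about 0.4 to 0.85 m from the base axis. Payload 10.4 kg.
Tool frame: the origin (TCP) lies at the very end of the fingers, on their centre line; the grasp point (between the pads) lies 19 mm behind it; z points along the fingers, y is the line along which they close (so a half turn about z gives the same grasp; the last joint's range is limited). The gripper opens to 85 mm and grips with 20 to 120 N. Pads are 22 mm wide; open, the fingers measure 114 mm over their backs; the gripper's body (76 mm by 85 mm) begins 54 mm behind the grasp point. The pads swing forward as they close: fully open they stand 13 mm farther back than shut.
Start: joints at [1.138, 0.332, -0.065, 1.46, 0.022, 1.35, -0.088], TCP at [0.249, -0.573, 0.231] pointing down, gripper open.
Joint ranges: [-2.6, 2.6], [-0.5, 2.12], [-1.47, 1.34], [0.16, 2.42], [-1.27, 4.41], [0.06, 2.06], [-2.6, 2.6]. Speed limits (rad/s): [2.22, 2.22, 2.79, 2.79, 3.14, 3.14, 3.14].

INTERFACE

Orientations are given as a unit quaternion [x, y, z, w].
In Python, from workcell import manip, optics gives the robot as it stands.
- The arm moves only by the tool jog_arm, never from a script. Its arguments are lists of equal length, an entry for each row: "dr": the turn, a rotation vector about the tool's x, y, z normalised to -1 to 1, where 1 is 4 degrees, a list of three; "translation": the shift along the tool's x, y, z normalised to -1 to 1, where 1 is 0.025 m, a list of three; "jaw": the opening, from 0 (shut) to 1 (fully open). A call has 1 to 10 rows; each row shifts and turns the commanded pose from where the row before left it, along the tool's axes as they then stand; what a row does not reach is not made up. A row lasts 1/10 s, in which the tool goes at most 50 mm and 8.59 degrees, less where a joint would pass 70% of its speed; a pose out of reach is approached as far as the arm can. A call with a number of a shift or a turn outside -1 to 1 is refused whole. A call with a gripper value outside its range is refused whole. The fingers move at their own pace and stop on an object; "squeeze" is the grip in N (left out, the last holds). Time passes only in rows, so rows that do not move let the fingers close. It gives the time, the measured TCP pose, the force, the opening and the grip force at its end, in the units of the state.
- manip.get_obs(): the state, without advancing time (a new reading comes with each control period).
- optics.camera(name): name is "side" or "top"; returns a dict with "color" (420x560x3 uint8, red, green, blue), "mtx" (3x3 intrinsics, pixels), "k1" (the pictures are not rectified: a ray, as slopes to the right and down, at radius r is drawn at 1 + k1 r^2 times it, then the intrinsics apply), "R" (3x3) and "t" (3): a world point X has camera coordinates R X + t. Camera axes: x right, y down, z forward; pixel columns grow to the right and rows downward; lengths in m; the calibration is good to about 2 mm. A picture is of the moment at which its call begins. There is no depth.
- manip.hand_in(): hands the job in; it is judged then, once.
The state is a dict: "clock": time; "joint_pos": joint angles; "joint_velocities": joint speeds; "tau": joint torques, N m; "position": TCP position; "ee_rot": TCP orientation; "ft_force": force on the tool from outside, world axes, zero at the start; "torque": the same for the moment, N m; "grip_width": opening from 0.0 (shut) to 1.0 (fully open); "grasp_force": force on a finger pad.
Only numpy, scipy, OpenCV 4.12 (cv2) and the standard library are available. Lean on these libraries where they do the work, as an engineer would, in place of code of your own. Each camera call takes 0.05 s, during which the arm holds its last target. There are 200 camera calls.

## Working session

There is one attempt and no reset: what is moved stays moved. The work goes in short steps, Python scripts to look and compute and a tool call to move; the robot and the scene stay as the last step left them, time stands still between calls to the robot, and variables do not carry over. Pictures are saved under pics/ and viewed, at most 10 in all, crops included, and the job is handed in when it is done.

Besides the shell and the picture viewer there is one more tool, called after "Emit:" as name(argument=value, ...) on one line, values as JSON. jog_arm: Moves the arm, as the interface text tells. Scaled input: -1 to 1 covers 0.025 m each way for a shift and 4 degrees each way for a turn. Its arguments: {"type":"object","properties":{"dr":{"type":"array","items":{"type":"array","items":{"type":"number"}}},"translation":{"type":"array","items":{"type":"array","items":{"type":"number"}}},"jaw":{"type":"array","items":{"type":"number"}},"squeeze":{"type":"number"}},"required":["dr","translation","jaw"]}

```bash
mkdir -p pics; ls; python3 - <<'E'
from workcell import manip, optics
import cv2, numpy as np
np.set_printoptions(precision=4,suppress=True)
for n in ("top","side"):
    d=optics.camera(n); cv2.imwrite(f"pics/{n}0.png",d["color"][:,:,::-1]); print(n,d["mtx"],d["k1"],d["R"],d["t"])
print(manip.get_obs())
E
```

```text
pics
top [[516.8038   0.     270.5955]
 [  0.     516.8038 207.554 ]
 [  0.       0.       1.    ]] -0.16903273120146534 [[ 0.0096 -1.     -0.0004]
 [-0.9919 -0.0095 -0.1267]
 [ 0.1267  0.0016 -0.9919]] [0.167  0.6269 1.0094]
side [[380.3666   0.     275.509 ]
 [  0.     380.3666 211.6326]
 [  0.       0.       1.    ]] -0.006188929938776481 [[-0.894  -0.448   0.0041]
 [-0.311   0.614  -0.7255]
 [ 0.3224 -0.6499 -0.6882]] [0.6405 0.1693 0.8265]
{'clock': 0.1, 'joint_pos': array([ 1.1384,  0.3328, -0.0647,  1.4608,  0.0216,  1.3499, -0.0885]), 'joint_velocities': array([-0.0012, -0.0007,  0.0023, -0.0014,  0.0002,  0.0005,  0.0001]), 'tau': array([  0.0018, -62.6746,   0.0494, -39.243 ,   0.0163,   0.007 ,
        -0.    ]), 'position': array([ 0.2489, -0.573 ,  0.2306]), 'ee_rot': array([ 0.9791,  0.2034, -0.0001, -0.0006]), 'ft_force': array([-0.5751,  0.253 ,  0.8739]), 'torque': array([ 0.0026,  0.0585, -0.0223]), 'grasp_force': 0.0, 'grip_width': 0.9975075656117562}
```

View pics/top0.png

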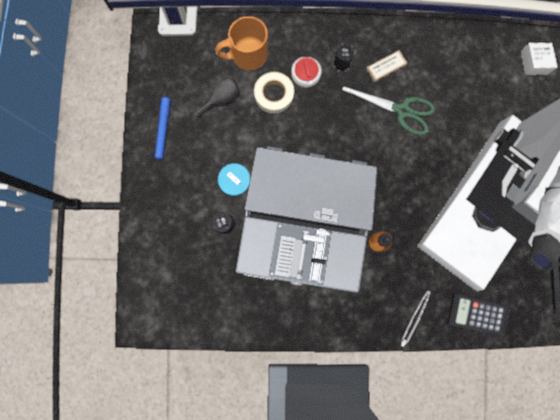

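View pics/side0.png

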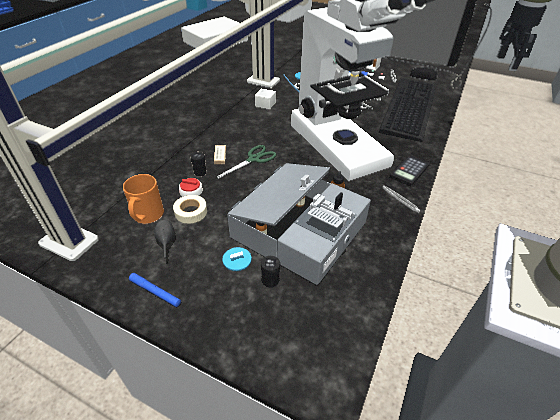

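The top view shows the box with its deck corners near (238,275) and (360,290), and the lock around (300,255). The side view shows the lid part open. I'll zoom in on both.

```bash
python3 - <<'E'
import cv2
a=cv2.imread("pics/top0.png")[140:300,215:405]; cv2.imwrite("pics/topc.png",cv2.resize(a,None,fx=3.7,fy=3.7,interpolation=cv2.INTER_CUBIC))
a=cv2.imread("pics/side0.png")[150:290,215:385]; cv2.imwrite("pics/sidec.png",cv2.resize(a,None,fx=4,fy=4,interpolation=cv2.INTER_CUBIC))
E
```

```text
(no output)
```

View pics/topc.png

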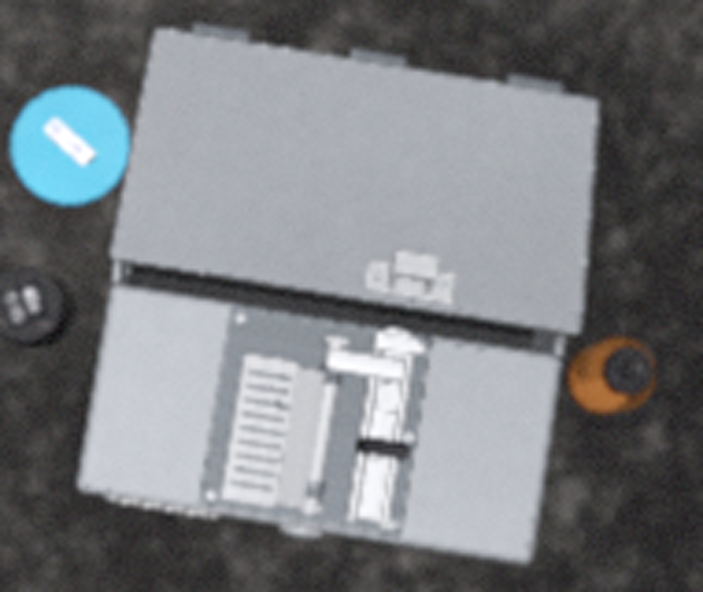

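View pics/sidec.png

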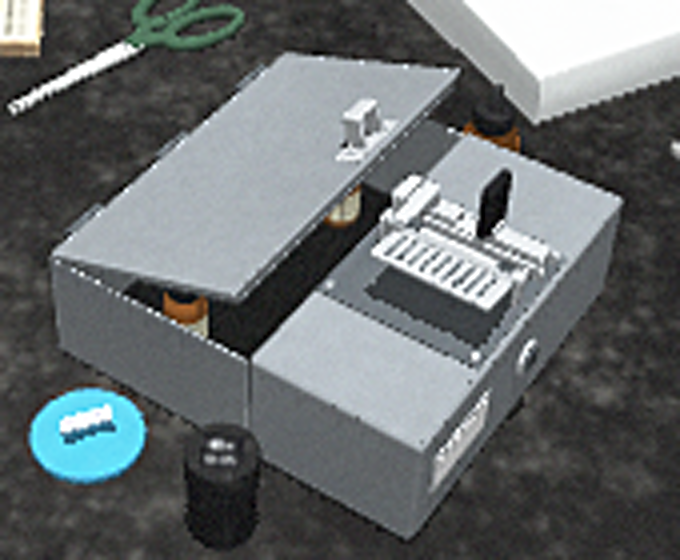

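The top crop shows deck corners at (80,488), (530,562) and the lid front edge from (112,258) to (580,333). The black tab is at (385,447) and the thumb bar at about (260,430). In the side crop the deck corners are (418,450) and (622,203), and the lid front corners are (240,297) and (460,68). The tab top is near (497,172).

```bash
cat > geo.py <<'E'
import numpy as np, cv2, json
from workcell import manip, optics
np.set_printoptions(precision=4,suppress=True)
C={n:optics.camera(n) for n in("top","side")}
def ray(n,u,v):
    d=C[n];K=d["mtx"];q=np.array([(u-K[0,2])/K[0,0],(v-K[1,2])/K[1,1]])
    p=q.copy()
    for _ in range(30): p=q/(1+d["k1"]*(p@p))
    R=d["R"];return -R.T@d["t"],R.T@np.array([p[0],p[1],1])
def plane(n,u,v,z):
    o,d=ray(n,u,v);return o+d*(z-o[2])/d[2]
def tri(a,b):
    o1,d1=a;o2,d2=b
    s=np.linalg.lstsq(np.c_[d1,-d2],o2-o1,rcond=None)[0]
    p,q=o1+s[0]*d1,o2+s[1]*d2
    return (p+q)/2,np.linalg.norm(p-q)
def proj(n,X):
    d=C[n];c=d["R"]@X+d["t"];p=c[:2]/c[2];p=p*(1+d["k1"]*(p@p));K=d["mtx"];return p*K[0,0]+K[:2,2]
T=lambda x,y:("top",(x+.5)/3.7-.5+215,(y+.5)/3.7-.5+140)
S=lambda x,y:("side",(x+.5)/4-.5+215,(y+.5)/4-.5+150)
E
python3 - <<'E'
from geo import *
P=[(T(80,488),-125,120),(T(530,562),-125,-120),(S(418,450),-125,120),(S(622,203),-125,-120),(T(155,28),125,120),(T(600,98),125,-120)]
W=np.array([plane(*p[0],.085)[:2] for p in P]);B=np.array([p[1:] for p in P])/1e3
print(W)
def fit(W,B):
    wc,bc=W.mean(0),B.mean(0);w=(W-wc)@[1,1j];b=(B-bc)@[1,1j]
    th=np.angle((w*b.conj()).sum());R=np.array([[np.cos(th),-np.sin(th)],[np.sin(th),np.cos(th)]])
    t=wc-R@bc;return th,t,W-B@R.T-t
for sel in([0,1],[0,1,4,5],[2,3],range(6)):
    th,t,r=fit(W[list(sel)],B[list(sel)]);print(np.degrees(th),t);print(r*1e3)
R=np.array([[np.cos(th),-np.sin(th)],[np.sin(th),np.cos(th)]])
for a,b,nm in[(T(112,258),S(240,297),"lidL"),(T(580,333),S(460,68),"lidR"),(T(385,447),S(497,172),"tab top")]:
    X,e=tri(ray(*a),ray(*b));print(nm,X,e,"box",R.T@(X[:2]-t),X[2])
E
```

```text
[[ 0.4952  0.2376]
 [ 0.4585  0.0037]
 [ 0.4963  0.2427]
 [ 0.4578  0.0129]
 [ 0.7395  0.2019]
 [ 0.7042 -0.0364]]
-8.896739717363843 [0.6003 0.1013]
[[-0.2532 -1.6174]
 [ 0.2532  1.6174]]
-8.735246210866315 [0.5993 0.1017]
[[ 1.1308 -1.6799]
 [ 0.9687  1.6586]
 [-1.6148  0.5727]
 [-0.4846 -0.5514]]
-9.518529128437516 [0.6003 0.1071]
[[-0.5733 -3.4194]
 [ 0.5733  3.4194]]
-9.276731757591872 [0.5997 0.1037]
[[-0.5345 -4.6559]
 [ 1.5436 -1.6724]
 [ 0.6468  0.4715]
 [ 0.7942  7.4756]
 [-2.9102 -0.0698]
 [ 0.4601 -1.5489]]
lidL [0.6097 0.2205 0.1235] 0.0021024425017183677 box [-0.0089  0.1169] 0.12353199164328638
lidR [ 0.5751 -0.0153  0.1262] 0.0012069395061961767 box [-0.0051 -0.1214] 0.12623764981135105
tab top [0.5171 0.0848 0.1412] 0.001359635724286148 box [-0.0785 -0.032 ] 0.14121809974547428
```

```bash
python3 - <<'E'
from geo import *
for nm,a in dict(base1=(420,245),base2=(487,289)).items(): print(nm,plane("top",*a,.04))
for p in [(545,262),(530,250),(558,235)]: print("eyepiece",p,[plane("top",*p,z)[:2] for z in(.2,.3,.4)])
print("calc",plane("top",450,310,0),plane("top",505,330,0))
b=plane("side",390,165,.04);print("side base corner",b)
print("eye side",[plane("side",395,5,z)[:2] for z in(.2,.3,.4)])
q=manip.get_obs();print(q["clock"],q["position"])
E
```

```text
base1 [ 0.5511 -0.1329  0.04  ]
base2 [ 0.4601 -0.2752  0.04  ]
eyepiece (545, 262) [array([ 0.5111, -0.3202]), array([ 0.509 , -0.2644]), array([ 0.5069, -0.2086])]
eyepiece (530, 250) [array([ 0.5329, -0.2911]), array([ 0.5283, -0.2386]), array([ 0.5237, -0.1861])]
eyepiece (558, 235) [array([ 0.5596, -0.3489]), array([ 0.552 , -0.2899]), array([ 0.5444, -0.2308])]
calc [ 0.4156 -0.2085  0.    ] [ 0.3701 -0.333   0.    ]
side base corner [ 0.4578 -0.2134  0.04  ]
eye side [array([ 0.711 , -1.1653]), array([ 0.639 , -0.7798]), array([ 0.5669, -0.3942])]
0.3 [ 0.249  -0.5732  0.2311]
```

```bash
python3 - <<'E'
import cv2
a=cv2.imread("pics/top0.png")[90:340,400:560]; cv2.imwrite("pics/topm.png",cv2.resize(a,None,fx=2.4,fy=2.4,interpolation=cv2.INTER_CUBIC))
E
```

```text
(no output)
```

View pics/topm.png

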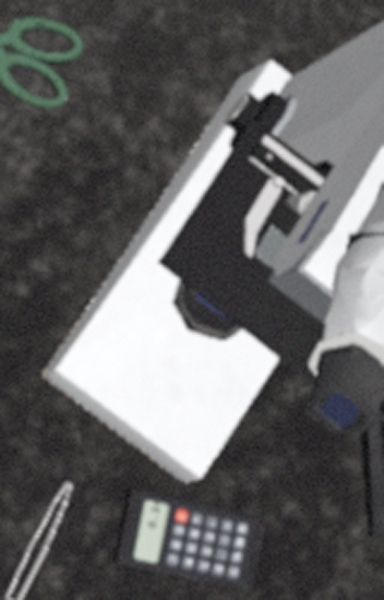

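The picture shows the microscope base corner nearest the robot at about world (0.46, -0.27), with the head farther in. I'll pass it at x ≤ 0.38.

Emit:
jog_arm(dr=[[0,0,1],[0,0,1],[0,0,1],[0,0,1],[0,0,1],[0,0,1],[0,0,1],[0,0,1],[0,0,0.12],[0,0,0]], translation=[[0,0,0],[0,0,0],[0,0,0],[0,0,0],[0,0,0],[0,0,0],[0,0,0],[0,0,0],[0,0,0],[0,0,0]], jaw=[0.59,0.59,0.59,0.59,0.59,0.59,0.59,0.59,0.59,0.59])

```text
clock: 1.3
position: [0.2491, -0.5732, 0.2313]
ee_rot: [0.997, -0.078, 0.0, -0.0]
ft_force: [0.1, 0.1, 1.2]
grip_width: 0.589
grasp_force: 0.0
```

Emit:
jog_arm(dr=[[0,0,0],[0,0,0],[0,0,0],[0,0,0],[0,0,0],[0,0,0],[0,0,0]], translation=[[0.17,-0.96,0],[0.17,-0.96,0],[0.17,-0.96,0],[0.17,-0.96,0],[0.17,-0.96,0],[0.17,-0.96,0],[0.17,-0.96,0]], jaw=[0.59,0.59,0.59,0.59,0.59,0.59,0.59])

```text
clock: 2.0
position: [0.305, -0.411, 0.2314]
ee_rot: [0.997, -0.077, 0.0, 0.0]
ft_force: [-0.6, -0.2, 1.0]
grip_width: 0.592
grasp_force: 0.0
```

Emit:
jog_arm(dr=[[0,0,0],[0,0,0],[0,0,0],[0,0,0],[0,0,0],[0,0,0],[0,0,0]], translation=[[0.17,-0.96,0],[0.17,-0.96,0],[0.17,-0.96,0],[0.17,-0.96,0],[0.17,-0.96,0],[0.17,-0.96,0],[0.17,-0.96,0]], jaw=[0.59,0.59,0.59,0.59,0.59,0.59,0.59])

```text
clock: 2.7
position: [0.3606, -0.2498, 0.2315]
ee_rot: [0.997, -0.078, 0.0, 0.0]
ft_force: [0.6, -0.2, -0.0]
grip_width: 0.589
grasp_force: 0.0
```

Emit:
jog_arm(dr=[[0,0,0],[0,0,0],[0,0,0],[0,0,0],[0,0,0],[0,0,0],[0,0,0],[0,0,0],[0,0,0],[0,0,0]], translation=[[0,-1,0],[0,-1,0],[0,-1,0],[0,-1,0],[0,-1,0],[0,-1,0],[0,-1,0],[0,-1,0],[0,-1,0],[0,-1,0]], jaw=[0.59,0.59,0.59,0.59,0.59,0.59,0.59,0.59,0.59,0.59])

```text
clock: 3.7
position: [0.3995, -0.0028, 0.2315]
ee_rot: [0.997, -0.078, 0.0, 0.0]
ft_force: [0.3, 0.4, -0.5]
grip_width: 0.589
grasp_force: 0.0
```

Emit:
jog_arm(dr=[[0,0,0],[0,0,0],[0,0,0],[0,0,0],[0,0,0],[0,0,0],[0,0,0],[0,0,0],[0,0,0]], translation=[[0.98,-0.83,0],[0.98,-0.83,0],[0.98,-0.83,0],[0.98,-0.83,0],[0.98,-0.83,0],[0.98,-0.83,0],[0.98,-0.83,0],[0.98,-0.83,0],[0,0,0]], jaw=[0.59,0.59,0.59,0.59,0.59,0.59,0.59,0.59,0.59])

```text
clock: 4.6
position: [0.6206, 0.1317, 0.2299]
ee_rot: [0.997, -0.077, -0.001, -0.001]
ft_force: [-1.0, -0.7, -0.4]
grip_width: 0.592
grasp_force: 0.0
```

Emit:
jog_arm(dr=[[0,0,0],[0,0,0],[0,0,0],[0,0,0],[0,0,0],[0,0,0],[0,0,0],[0,0,0],[0,0,0],[0,0,0]], translation=[[0,0,1],[0,0,1],[0,0,1],[0,0,0.8],[0,0,0.2],[0,0,0.2],[0,0,0.2],[0,0,0.2],[0,0,0.2],[0,0,0]], jaw=[0.59,0.59,0.59,0.59,0.59,0.59,0.59,0.59,0.59,0.59])

```text
clock: 5.6
position: [0.619, 0.1295, 0.111]
ee_rot: [0.997, -0.078, -0.0, 0.0]
ft_force: [-0.6, 0.6, -0.2]
grip_width: 0.59
grasp_force: 0.0
```

Emit:
jog_arm(dr=[[0,0,0],[0,0,0],[0,0,0],[0,0,0],[0,0,0]], translation=[[0,0,0.15],[0,0,0.15],[0,0,0.15],[0,0,0.15],[0,0,0]], jaw=[0.59,0.59,0.59,0.59,0.59])

```text
clock: 6.1
position: [0.6188, 0.1294, 0.0956]
ee_rot: [0.997, -0.078, -0.0, 0.0]
ft_force: [0.1, -0.4, -0.1]
grip_width: 0.592
grasp_force: 0.0
```

Emit:
jog_arm(dr=[[0,0,0],[0,0,0],[0,0,0],[0,0,0]], translation=[[0,0,0.12],[0,0,0.12],[0,0,0.12],[0,0,0.12]], jaw=[0.59,0.59,0.59,0.59])

```text
clock: 6.5
position: [0.6189, 0.1295, 0.084]
ee_rot: [0.997, -0.078, -0.0, 0.0]
ft_force: [-1.6, 0.3, 1.5]
grip_width: 0.592
grasp_force: 0.9
```

```bash
python3 - <<'E'
from geo import *
cv2.imwrite("pics/s1.png",cv2.resize(C["side"]["color"][120:290,195:395,::-1],None,fx=3.5,fy=3.5,interpolation=cv2.INTER_CUBIC))
E
```

```text
(no output)
```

View pics/s1.png

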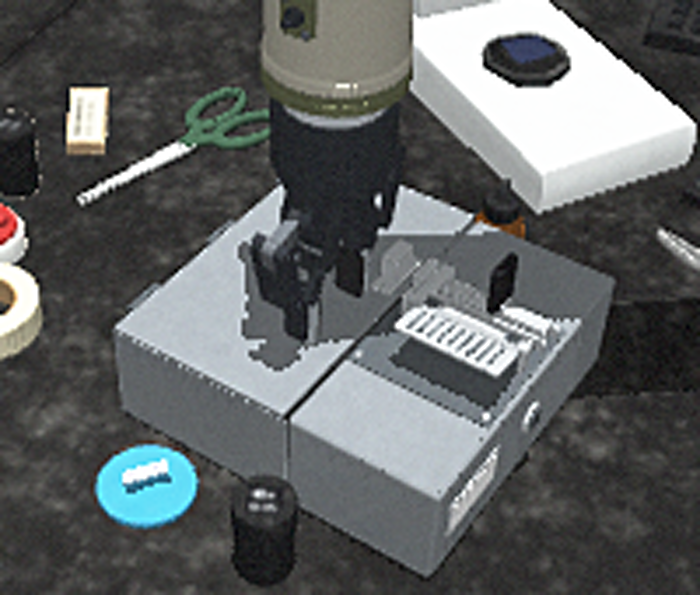

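The fingertips are on the lid, near crop (300,335), and the lid is nearly level with the deck at the gap (285,405). I'll press until the force rises.

Emit:
jog_arm(dr=[[0,0,0],[0,0,0],[0,0,0]], translation=[[0,0,0.1],[0,0,0.08],[0,0,0]], jaw=[0.59,0.59,0.59])

```text
clock: 6.9
position: [0.6193, 0.1295, 0.0818]
ee_rot: [0.997, -0.079, 0.001, 0.0]
ft_force: [-8.5, -2.6, 19.9]
grip_width: 0.59
grasp_force: 9.6
```

Emit:
jog_arm(dr=[[0,0,0],[0,0,0],[0,0,0],[0,0,0],[0,0,0],[0,0,0],[0,0,0],[0,0,0],[0,0,0],[0,0,0]], translation=[[0,0,-0.95],[0,0,-0.95],[0,0,-0.95],[0,0,-0.95],[-0.925,0.234,0],[-0.925,0.234,0],[-0.925,0.234,0],[-0.925,0.234,0],[-0.925,0.234,0],[0,0,0]], jaw=[0.59,0.59,0.59,0.59,0.59,0.59,0.59,0.59,0.59,0.59])

```text
clock: 7.9
position: [0.4983, 0.1185, 0.1749]
ee_rot: [0.997, -0.078, 0.0, 0.001]
ft_force: [-0.0, 0.0, 0.3]
grip_width: 0.584
grasp_force: 0.0
```

Emit:
jog_arm(dr=[[0,0,0],[0,0,0],[0,0,0],[0,0,0]], translation=[[0,0,0.6],[0,0,0.6],[0,0,0.6],[0,0,0]], jaw=[0.59,0.59,0.59,0.59])

```text
clock: 8.3
position: [0.4989, 0.1184, 0.1267]
ee_rot: [0.997, -0.078, -0.002, 0.0]
ft_force: [-0.0, -0.8, 0.5]
grip_width: 0.597
grasp_force: 0.0
```

```bash
python3 - <<'E'
from geo import *
a=cv2.resize(C["side"]["color"][150:280,260:390,::-1],None,fx=4,fy=4,interpolation=cv2.INTER_CUBIC)
cv2.imwrite("pics/s2.png",a)
E
```

```text
(no output)
```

View pics/s2.png

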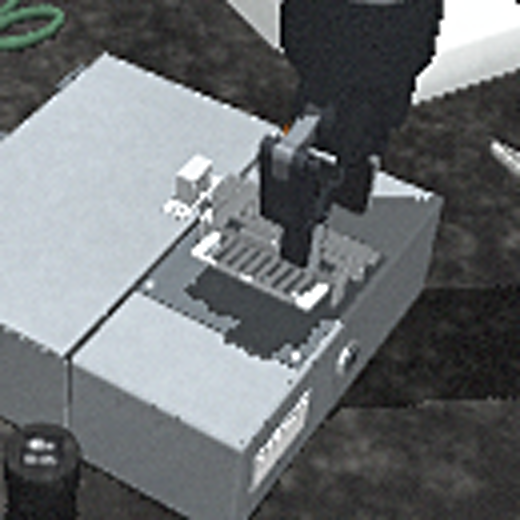

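The lid is level with the deck. The left finger is over the thumb bar at about (295,265), and the right one is in front of the tab at about (355,205). Pressing the bar.

Emit:
jog_arm(dr=[[0,0,0],[0,0,0],[0,0,0],[0,0,0],[0,0,0]], translation=[[0,0,0.2],[0,0,0.2],[0,0,0.2],[0,0,0.15],[0,0,0]], jaw=[0.59,0.59,0.59,0.59,0.59])

```text
clock: 8.9
position: [0.5006, 0.1195, 0.1112]
ee_rot: [0.997, -0.078, 0.001, -0.0]
ft_force: [0.4, 3.1, 6.1]
grip_width: 0.589
grasp_force: 2.5
```

Emit:
jog_arm(dr=[[0,0,0],[0,0,0],[0,0,0]], translation=[[0,0,0.1],[0,0,0.1],[0,0,0]], jaw=[0.59,0.59,0.59])

```text
clock: 9.2
position: [0.5009, 0.1204, 0.1069]
ee_rot: [0.997, -0.078, 0.001, -0.001]
ft_force: [-0.6, 5.5, 7.9]
grip_width: 0.587
grasp_force: 4.2
```

Emit:
jog_arm(dr=[[0,0,0],[0,0,0],[0,0,0],[0,0,0],[0,0,0],[0,0,0]], translation=[[0,0,0.06],[0.12,0,0],[0.12,0,0],[0.12,0,0],[0.12,0,0],[0,0,0]], jaw=[0.59,0.59,0.59,0.59,0.59,0.59])

```text
clock: 9.8
position: [0.5112, 0.1192, 0.1061]
ee_rot: [0.997, -0.077, -0.001, -0.001]
ft_force: [-11.4, 4.3, 21.4]
grip_width: 0.588
grasp_force: 11.1
```

Emit:
jog_arm(dr=[[0,0,0],[0,0,0],[0,0,0],[0,0,0]], translation=[[0,0,-0.04],[0.12,0,0],[0.12,0,0],[0.12,0,0]], jaw=[0.59,0.59,0.59,0.59])

```text
clock: 10.2
position: [0.5198, 0.1174, 0.1065]
ee_rot: [0.997, -0.077, -0.001, -0.0]
ft_force: [-9.4, 4.9, 15.9]
grip_width: 0.589
grasp_force: 8.4
```

Moving freely. Continuing the push.

Emit:
jog_arm(dr=[[0,0,0],[0,0,0],[0,0,0],[0,0,0],[0,0,0]], translation=[[0.12,0,0],[0.12,0,0],[0.12,0,0],[0.12,0,0],[0,0,0]], jaw=[0.59,0.59,0.59,0.59,0.59])

```text
clock: 10.7
position: [0.5321, 0.1155, 0.1065]
ee_rot: [0.997, -0.077, -0.001, -0.001]
ft_force: [-7.8, 4.6, 13.0]
grip_width: 0.589
grasp_force: 6.8
```

```bash
python3 - <<'E'
from geo import *
o=manip.get_obs();print(o["position"],o["ft_force"])
a=cv2.resize(C["side"]["color"][150:280,260:390,::-1],None,fx=4,fy=4,interpolation=cv2.INTER_CUBIC)
cv2.imwrite("pics/s3.png",a)
E
```

```text
[0.5321 0.1155 0.1065] [-7.4366  5.038  12.628 ]
```

View pics/s3.png

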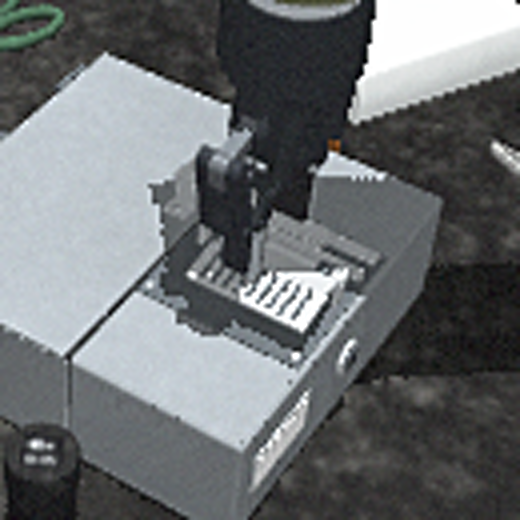

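The thumb bar is pressed flat under the left finger, near (235,280). The tab is hidden behind the gripper. I'll push on to the end stop.

Emit:
jog_arm(dr=[[0,0,0],[0,0,0],[0,0,0]], translation=[[0.1,0,0],[0.1,0,0],[0,0,0]], jaw=[0.59,0.59,0.59])

```text
clock: 11.1
position: [0.5352, 0.1149, 0.1064]
ee_rot: [0.997, -0.077, -0.002, -0.0]
ft_force: [-18.2, 4.1, 21.0]
grip_width: 0.593
grasp_force: 13.1
```

Emit:
jog_arm(dr=[[0,0,0],[0,0,0]], translation=[[0.06,0,0],[0,0,0]], jaw=[0.59,0.59])

```text
clock: 11.3
position: [0.5353, 0.1149, 0.1063]
ee_rot: [0.997, -0.077, -0.004, 0.0]
ft_force: [-25.5, 3.9, 26.6]
grip_width: 0.589
grasp_force: 17.0
```

The bolt is against its end stop. I'll ease off, then lift straight up and look.

Emit:
jog_arm(dr=[[0,0,0],[0,0,0],[0,0,0],[0,0,0],[0,0,0],[0,0,0],[0,0,0]], translation=[[-0.12,0,0],[0,0,-0.2],[0,0,-0.5],[0,0,-1],[0,0,-1],[0,0,-1],[0,0,-1]], jaw=[0.59,0.59,0.59,0.59,0.59,0.59,0.59])

```text
clock: 12.0
position: [0.5363, 0.1124, 0.2246]
ee_rot: [0.997, -0.079, 0.0, 0.0]
ft_force: [0.9, 0.4, 0.3]
grip_width: 0.587
grasp_force: 0.0
```

Emit:
jog_arm(dr=[[0,0,0],[0,0,0],[0,0,0],[0,0,0],[0,0,0],[0,0,0]], translation=[[-1,0,0],[-1,0,0],[-1,0,0],[-1,0,0],[-1,0,0],[0,0,0]], jaw=[0.59,0.59,0.59,0.59,0.59,0.59])

```text
clock: 12.6
position: [0.411, 0.1328, 0.2237]
ee_rot: [0.997, -0.078, 0.001, 0.001]
ft_force: [0.4, -0.7, 0.2]
grip_width: 0.586
grasp_force: 0.0
```

```bash
python3 - <<'E'
from geo import *
a=cv2.resize(C["side"]["color"][160:260,270:380,::-1],None,fx=5,fy=5,interpolation=cv2.INTER_CUBIC)
cv2.imwrite("pics/s4.png",a)
# predicted points in the crop, box pose (0.600,0.103,-9 deg)
c,s=np.cos(np.radians(-9)),np.sin(np.radians(-9))
for nm,p in dict(tab_home=(-50,-31,137),tab_26=(-53,-31,137),bar_up_outer=(-80,45,121),bar_dn_outer=(-80,48,107)).items():
    x,y,z=np.array(p)/1e3
    print(nm,(proj("side",np.array([.6+c*x-s*y,.103+s*x+c*y,z]))-[270,160])*5)
E
```

```text
tab_home [287.8174 145.7492]
tab_26 [293.6252 148.2747]
bar_up_outer [255.9711 294.5365]
bar_dn_outer [249.5754 321.7078]
```

View pics/s4.png

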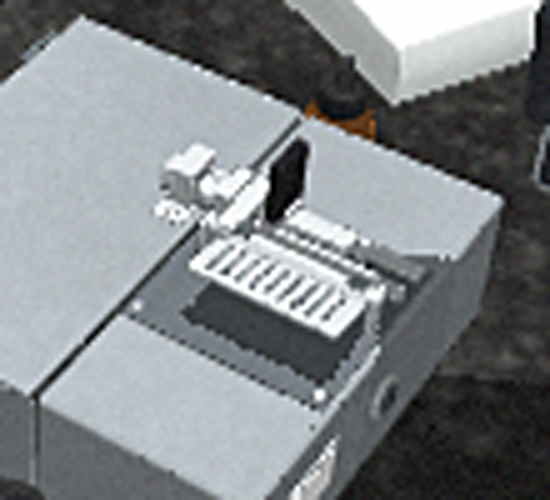

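The tab top is at about (292,143), matching the predicted home position of (288,146). The thumb bar's outer edge is back up at about (258,298), and the bolt is in the staple with the lid level.

```bash
python3 -c "
from workcell import manip
print(manip.hand_in())"
```

```text
the job is handed in; nothing more can be done
None
```

The lid is shut, the bolt is fully home in the staple with the catch sprung back up over it, the arm is clear, and the job was handed in at about 12.7 s of the 48 s allowed.

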